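# Push the cracked dish through the reject flap

## Robot

A 6-joint arm with a two-finger parallel gripper is mounted at the origin on the work surface. World frame = base frame: x ahead of the robot, y to its left, z up, the work surface at z = 0. Lengths are in m, angles in rad, forces in N, time in s.
With the tool pointing down it reaches from about 0.375 to 0.9 m from the base axis. Payload 3.1 kg.
Tool frame: the origin (TCP) lies on the centre line of the jaws, within the pads' length; the fingertips stand 17 mm ahead of it and the grasp point (between the pads) lies 2 mm behind it; y points along the fingers, z is the direction in which the jaws open and shut, and the axes are right-handed (so a half turn about y gives the same grasp; the last joint's range is limited). The gripper opens to 85 mm and grips with 20 to 120 N. Pads are 22 mm wide; open, the fingers measure 114 mm over their backs; the gripper's body (76 mm by 85 mm) begins 54 mm behind the grasp point. The pads swing forward as they close: fully open they stand 13 mm farther back than shut.
Start: joints at [-1.341, 0.527, 1.433, -0, 1.181, -0.178], TCP at [0.248, -0.573, 0.248] pointing down, gripper open.
Joint ranges: [-3.08, 3.08], [-0.75, 2.2], [0.22, 2.44], [-1.43, 4.57], [0, 2.65], [-2.85, 2.85]. Speed limits (rad/s): [2.79, 2.79, 3.14, 3.14, 3.14, 3.14].

## Interface

Orientations are given as a unit quaternion [x, y, z, w].
In Python, from station import manip gives the robot as it stands.
- The arm moves only by the shell command python3 -m handwheel 'ROWS' [FORCE]. ROWS is JSON, one flat list of numbers, 7 for each row, row after row: the shift along the tool's x, y, z in cm, then the turn, a rotation vector about the tool's x, y, z in rad, then the finger opening in cm, from 0 to 8.54. A call has 1 to 10 rows; each row is the pose to reach, as a shift and turn from the pose commanded when the call began, along the tool's axes at that moment; what a row does not reach only later rows make up. A row lasts 1/12 s, in which the tool goes at most 41.7 mm and 7.16 degrees, less where a joint would pass 70% of its speed; a pose out of reach is approached as far as the arm can. A call with a gripper value outside its range is refused whole. The fingers move at their own pace and stop on an object; FORCE is the grip in N (left out, the last holds). Time passes only in rows, so rows that repeat a pose let the fingers close. It gives the time, the measured TCP pose, the force and the opening at its end, in the units of the state.
- manip.sense(): the state, without advancing time (a new reading comes with each control period).
- manip.snapshot(name): name is "side" or "top" or "wrist"; returns a dict with "frame" (480x640x3 uint8, red, green, blue), "depth" (480x640 float32, m along the optical axis (not along the pixel's ray), 0 where there is no reading), "camera_matrix" (3x3 intrinsics, pixels), "k1" (the pictures are not rectified: a ray, as slopes to the right and down, at radius r is drawn at 1 + k1 r^2 times it, then the intrinsics apply), "rvec" (rotation vector, rad) and "tvec" (3), from world to camera coordinates, as OpenCV has them. Camera axes: x right, y down, z forward; pixel columns grow to the right and rows downward; lengths in m; the calibration is good to about 2 mm. A picture is of the moment at which its call begins.
- manip.sign_off(): hands the job in, once; it reports no verdict.
The state is a dict: "t": time; "q": joint angles; "qd": joint speeds; "tau": joint torques, N m; "tcp_pos": TCP position; "tool_rot": TCP orientation; "force": force on the tool from outside, world axes, zero at the start; "ft_torque": the same for the moment, N m; "finger_gap": opening from 0.0 (shut) to 1.0 (fully open).
Only numpy, scipy, OpenCV 4.12 (cv2) and the standard library are available. Lean on these libraries where they do the work, as an engineer would, in place of code of your own. Each camera call takes 0.05 s, during which the arm holds its last target.

## Task

Get rid of the cracked terracotta dish, which lies face down: slide it across the raised deck to the opening in the middle and push it in under the yellow hanging flap until it drops down the ramp into the catch tray, then draw your fingers back out so that the flap hangs shut again. Only push it with the fingertips or the outside of the fingers, never lift or carry it, and leave the blue-glazed dish, the bowl and the jar where they are.

Things in the scene. Friction and masses are not known exactly. Their poses are not given: they have to be found in the camera images.
- chute: Reject chute, fixed. Origin: bench level, mid-width, below the shut flap; x points the way parts go (from deck through flap), y left, z up; mm in this frame. Plywood deck, flat, no rim: top z 80, x -160 to 40, y +-150 before the flap. Grey front panel at x 0 to 8, up to z 158, with an opening y +-55 that the flap closes; grey cheeks at y +-55 run on behind it, z 158 high to x 30, z 110 to x 110, then the tray's walls. No roof.
- hinge (a point): Centre of the flap's hinge, at (0, 0, 150) of the chute: fixed rod across the opening, with the flap's sleeve round it of radius 6.5 mm. The fingers must pass below it, a little way in: lean them 20 to 45 degrees, tips forward. Axes as the chute's.
- drop (a point): Centre of the deck's far edge, at (40, 0, 80) of the chute, behind the flap. Here a ramp falls at 50 degrees to z 6 at x 102. A dish slid straight in tips over and slides down by itself once its middle passes this edge, when its rear face is about 5 mm inside the shut flap's plane. Axes as the chute's.
- tray (a point): Middle of the catch tray's floor, at (160, 0, 6) of the chute. Open-topped grey tray: floor z 6, x 102 to 220, y +-55, side and end walls up to z 60. Axes as the chute's.
- flap (a joint): Yellow metal flap, 102 mm wide, 4 mm thick, 80 g, hanging in the opening from the hinge; lower edge at chute z 84 when shut. Angle in rad: 0 = hanging shut, grows as its lower edge swings inwards (chute +x), stop at 1.5; it cannot swing towards the deck. Opens at a light push, falls shut by its own weight, no spring.
- dish_cracked: Cracked dish lying face down: orange-brown unglazed rectangular block shape, flat on top, with a black crack across, 70 mm long (x), 60 wide (y), 30 high, about 180 g. Origin: centre of the face on the deck; z up. Starts on the deck, left or right of the opening's line (80 to 95 mm off chute y 0, at x -105 to -75), turned up to 15 degrees from the chute's axes.
- dish_blue: Sound dish to be left alone, also face down: same size and shape as the cracked one, blue-glazed with a pale unglazed patch on top. Origin: centre of the face on the deck. It starts on the other side of the deck.
- bowl: Grey bowl, rim radius 50 mm, 60 high, standing on the bench beside the catch tray (left or right, centre 150 to 210 mm from the chute's middle line). Origin: centre of its underside. Leave alone.
- jar: Amber glaze jar with red cap, radius 30 mm, 85 high, standing on the bench beside the catch tray on the side away from the bowl. Origin: centre of its underside. Leave alone.
There are look-alikes about, which are no part of the job. Leave any green or turquoise look-alike of the dish_cracked alone.

How it is judged:
On the way:
1. the cracked dish slides in under the flap, which it holds open (value of joint flap above 0.35 rad and x of dish_cracked in the frame of chute between -0.03 and 0.06 m and y of dish_cracked in the frame of chute between -0.045 and 0.045 m and z of dish_cracked in the frame of chute between 0.03 and 0.092 m), for 0.05 s.
At the end, for the whole second after the job is handed in: The cracked dish lies at rest inside the catch tray (the centre of its lower face 60 to 220 mm beyond the flap, between the cheeks and less than 60 mm above the bench), the flap hangs shut (under 0.08 rad), and the blue dish, the bowl and the jar stand upright within 20 mm of where they were (x of dish_cracked in the frame of chute between 0.06 and 0.22 m and y of dish_cracked in the frame of chute between -0.055 and 0.055 m and z of dish_cracked in the frame of chute below 0.06 m and linear speed of dish_cracked below 0.02 m/s and value of joint flap below 0.08 rad and distance of each of dish_blue, bowl, jar from where it was at the start of the episode below 0.02 m and angle between each of dish_blue, bowl, jar's own z axis and vertical below 0.15 rad); the robot touches nothing.
It fails at once if the cracked dish is lifted (the centre of its lower face more than 20 mm above the deck) (z of dish_cracked in the frame of chute above 0.1 m).
It fails at once if the blue-glazed dish is disturbed (moved by more than 30 mm) (distance of dish_blue from where it was at the start of the episode above 0.03 m).
It fails at once if the bowl is disturbed (moved by more than 30 mm) (distance of bowl from where it was at the start of the episode above 0.03 m).
It fails at once if the jar is disturbed (moved by more than 30 mm) (distance of jar from where it was at the start of the episode above 0.03 m).
It also fails if it takes over 51 s, if anything falls off the work surface, if the arm or the gripper's body presses on something with over 40 N, if the wrist force passes 120 N, or if a joint passes its speed limit or range.

## Working session

There is one attempt and no reset: what is moved stays moved. The work goes in short steps, Python scripts to look and compute and a shell command to move; the robot and the scene stay as the last step left them, time stands still between calls to the robot, and variables do not carry over. Pictures are saved under pics/ and viewed, and the job is handed in when it is done.

```bash
ls; mkdir -p pics; python3 - <<'E'
from station import manip
import cv2,numpy as np
print(manip.sense())
for n in ["side","top","wrist"]:
    s=manip.snapshot(n); cv2.imwrite(f"pics/a_{n}.png",s["frame"][:,:,::-1]); np.savez(f"pics/a_{n}.npz",**s)
    print(n,s["camera_matrix"],s["k1"],s["rvec"],s["tvec"])
E
```

```text
pics
{'t': 0.0, 'q': array([-1.34050052e+00,  5.28476659e-01,  1.43391988e+00, -1.78432375e-05,
        1.18141204e+00, -1.78549136e-01]), 'qd': array([6.12975041e-04, 3.99094818e-04, 9.19769042e-05, 5.81557537e-04,
       2.93202687e-04, 1.61655659e-04]), 'tau': array([ 1.48881241e-03, -4.42339182e+01, -1.78023863e+01, -9.42168481e-05,
        8.39155196e-03, -7.55531147e-06]), 'tcp_pos': array([ 0.24830229, -0.57280422,  0.24732155]), 'tool_rot': array([-0.14357223,  0.6931658 , -0.69159973,  0.14352003]), 'force': array([0.2235864 , 0.93668504, 0.22675792]), 'ft_torque': array([-0.01234249,  0.03534823, -0.01931325]), 'finger_gap': 1.0007381358024365}
side [[457.5457676    0.         318.84112209]
 [  0.         457.5457676  238.74806847]
 [  0.           0.           1.        ]] -0.053351035133250166 [ 0.77826679 -2.62687696  1.03755123] [0.50763778 0.27940002 0.62642985]
top [[495.9495653    0.         318.60036468]
 [  0.         495.9495653  232.82944813]
 [  0.           0.           1.        ]] 0.03682117836891359 [ 2.13218049 -2.19140388  0.13925331] [0.08165797 0.55475689 0.78904468]
wrist [[335.70996362   0.         320.95971675]
 [  0.         335.70996362 235.12496968]
 [  0.           0.           1.        ]] 0.015161067084029244 [-2.40824104  1.58183975  0.24129594] [-0.62435542 -0.03737248  0.38043659]
```

View pics/a_side.png

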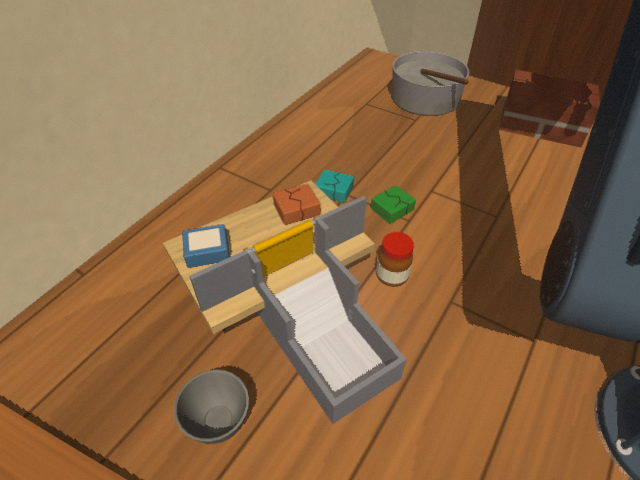

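View pics/a_top.png

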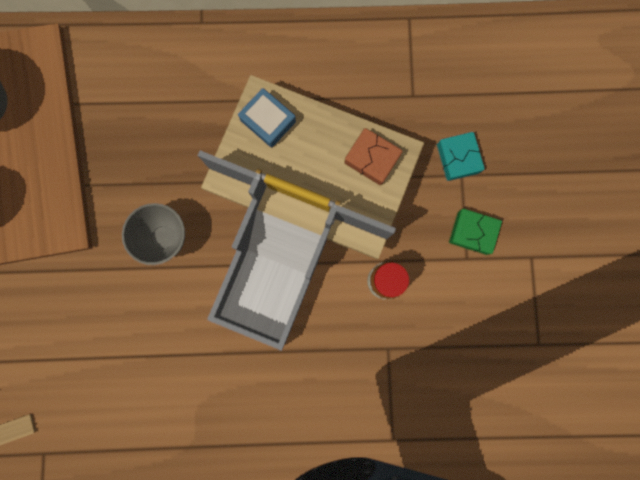

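View pics/a_wrist.png

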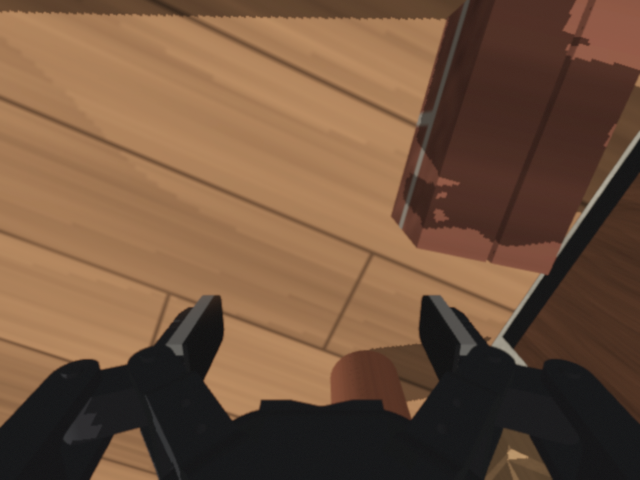

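The side view shows the flap (yellow, ~287,248), the cracked dish (298,203), the blue dish (205,245), the bowl and the jar. In the top view the cracked dish is at (374,157), the flap at (297,190) and the tray at (270,290). The chute points towards the robot.

```bash
cat > h.py <<'E'
import numpy as np,cv2
from scipy.spatial.transform import Rotation as R
def load(n): return dict(np.load(n))
def dist(s): return np.array([float(s["k1"]),0,0,0,0])
def cloud(s):
    """world xyz per pixel"""
    d=s["depth"]; h,w=d.shape
    u,v=np.meshgrid(np.arange(w,dtype=float),np.arange(h,dtype=float))
    p=cv2.undistortPoints(np.stack([u.ravel(),v.ravel()],1)[:,None],s["camera_matrix"],dist(s))[:,0]
    P=np.c_[p*d.ravel()[:,None],d.ravel()]
    Rm=R.from_rotvec(s["rvec"].ravel()).as_matrix()
    return ((P-s["tvec"].ravel())@Rm).reshape(h,w,3)
def proj(s,P): return cv2.projectPoints(np.asarray(P,float).reshape(-1,1,3),s["rvec"],s["tvec"],s["camera_matrix"],dist(s))[0][:,0]
def onplane(s,uv,z):
    p=cv2.undistortPoints(np.asarray(uv,float).reshape(-1,1,2),s["camera_matrix"],dist(s))[:,0]
    Rm=R.from_rotvec(s["rvec"].ravel()).as_matrix(); c=-Rm.T@s["tvec"].ravel()
    d=np.c_[p,np.ones(len(p))]@Rm
    return c+d*((z-c[2])/d[:,2])[:,None]
E
python3 - <<'E'
from h import *
np.set_printoptions(precision=4,suppress=True)
s=load("pics/a_top.npz"); C=cloud(s); f=s["frame"]
hsv=cv2.cvtColor(f,cv2.COLOR_RGB2HSV)
print("cam",-R.from_rotvec(s["rvec"].ravel()).as_matrix().T@s["tvec"].ravel())
z=C[...,2]
# deck plane region z~0.08
m=((abs(z-0.08)<0.006)).astype(np.uint8)
n,l,st,ce=cv2.connectedComponentsWithStats(m)
for i in np.argsort(-st[1:,4])[:6]+1: print(st[i],ce[i],np.median(z[l==i]))
for name,uv in dict(crack=(374,157),blue=(266,116),deck=(310,130),tray=(268,290),flap=(297,190),bowl=(154,235),jar=(390,280),panelL=(228,167),panelR=(365,222),teal=(460,157)).items():
    print(name,C[uv[1],uv[0]])
for name,zl,zh in [("crack",.1,.12),("blue",.1,.12)]:
    pass
np.save("pics/C.npy",C)
# panel tops z 0.158
m=(abs(z-0.158)<0.006).astype(np.uint8); P=C[m>0][:,:2]
print(len(P),P.min(0),P.max(0))
cv2.imwrite("pics/b_mask.png",np.hstack([m*255,((abs(z-.11)<.006)*255).astype(np.uint8)])[::2,::2])
E
```

```text
cam [0.4571 0.0736 0.8501]
[  215    76   208   150 12537] [320.3687 153.0077] 0.07997106265896288
[ 239  182   90   69 2001] [290.5567 212.5337] 0.07973376517043165
[ 326  218   60   40 1175] [355.8519 237.9438] 0.07990015523591958
[ 202  168   50   39 1008] [227.2173 186.8284] 0.07994748428394131
[374 262  35  35 741] [390.9582 279.1188] 0.08448918775038272
[329 206   2   5   5] [329.6 208. ] 0.08077038374701224
crack [ 0.6622 -0.021   0.1096]
blue [0.7317 0.1433 0.1087]
deck [0.7171 0.076  0.0808]
tray [0.4652 0.1542 0.0067]
flap [0.6041 0.0966 0.1559]
bowl [0.5643 0.3474 0.0037]
jar [ 0.4746 -0.0405  0.0863]
panelL [0.6399 0.1942 0.1566]
panelR [0.5551 0.0018 0.1587]
teal [ 0.6805 -0.177   0.0285]
1660 [ 0.539  -0.0389] [0.6639 0.2367]
```

```bash
python3 - <<'E'
import cv2
i=cv2.imread("pics/a_top.png"); c=i[60:270,180:440]; cv2.imwrite("pics/b_crop.png",cv2.resize(c,None,fx=2.8,fy=2.8,interpolation=cv2.INTER_CUBIC))
E
```

```text
(no output)
```

View pics/b_crop.png

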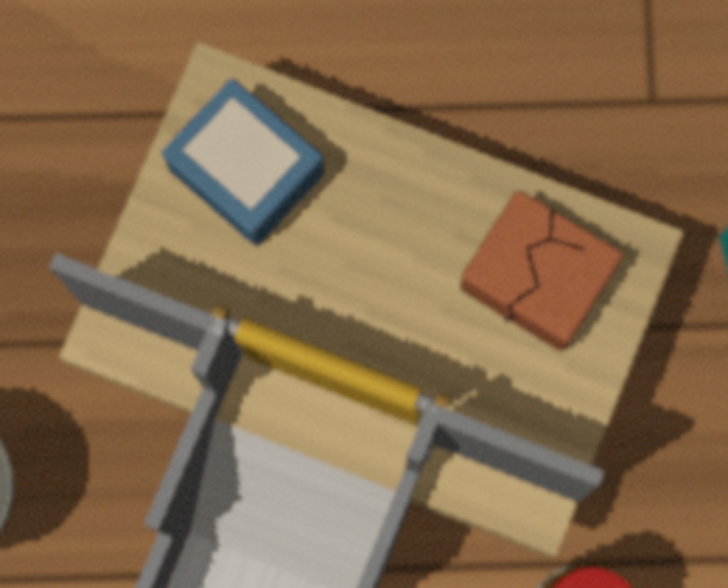

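View pics/b_mask.png

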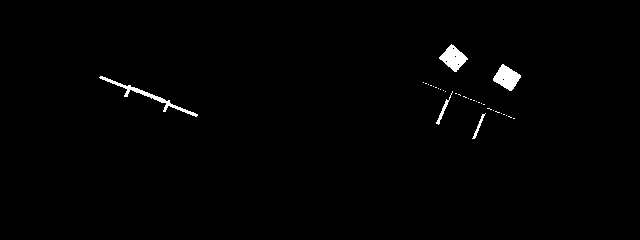

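```bash
cat > meas.py <<'E'
from h import *
np.set_printoptions(precision=4,suppress=True)
s=load("pics/a_top.npz"); C=cloud(s); f=s["frame"]; z=C[...,2]
m=(abs(z-.08)<.005).astype(np.uint8)
n,l,st,ce=cv2.connectedComponentsWithStats(m)
P=np.vstack([C[l==i][:,:2] for i in np.argsort(-st[1:,4])[:4]+1]).astype(np.float32)
r=cv2.minAreaRect(P*1000); print("deck rect",r, cv2.boxPoints(r))
c=np.array(r[0])/1000; B=cv2.boxPoints(r)/1000
# long axis = y
e=B[1]-B[0]; e2=B[2]-B[1]
yv=e if np.linalg.norm(e)>np.linalg.norm(e2) else e2
yv=yv/np.linalg.norm(yv)
if yv[1]>0: yv=-yv   # chute y ~ -world y
xv=np.array([yv[1],-yv[0]])
org=c+0.06*xv
print("axes",xv,yv,"yaw",np.degrees(np.arctan2(xv[1],xv[0])),"origin",org)
# panel check
Q=C[abs(z-.158)<.005][:,:2]; r2=cv2.minAreaRect((Q*1000).astype(np.float32)); 
loc=(Q-org)@np.c_[xv,yv]*1000; print("panel local",loc.min(0),loc.max(0),np.median(loc,0))
mm=(abs(z-.11)<.006).astype(np.uint8)
n,l,st,ce=cv2.connectedComponentsWithStats(mm)
for i in range(1,n):
    if st[i,4]>300:
        p=C[l==i]; rr=cv2.minAreaRect((p[:,:2]*1000).astype(np.float32)); b=cv2.boxPoints(rr)/1000
        print(ce[i],rr,np.median(p[:,2])); lb=(b-org)@np.c_[xv,yv]*1000
        print(" local centre",lb.mean(0)," corners",lb.round(1).tolist())
import json; json.dump(dict(xv=xv.tolist(),yv=yv.tolist(),org=org.tolist()),open("chute.json","w"))
for n2 in ["top","side"]:
    t=load(f"pics/a_{n2}.npz"); im=t["frame"][:,:,::-1].copy()
    L=lambda x,y,zz:[*(org+xv*x/1000+yv*y/1000),zz/1000]
    for poly in [[(-160,-150,80),(40,-150,80),(40,150,80),(-160,150,80)],[(0,-150,158),(0,150,158),(8,150,158),(8,-150,158)],[(0,-55,150),(0,55,150)],[(102,-55,6),(220,-55,6),(220,55,6),(102,55,6)],[(220,-55,60),(220,55,60)]]:
        q=proj(t,[L(*a) for a in poly]).round().astype(int); cv2.polylines(im,[q.reshape(-1,1,2)],True,(255,0,255),1)
    cv2.imwrite(f"pics/c_{n2}.png",im)
E
python3 meas.py
```

```text
deck rect ((629.4256591796875, 87.01947021484375), (300.0824890136719, 269.9258728027344), 66.52603912353516) [[ 445.8658    3.1555]
 [ 693.453  -104.3646]
 [ 812.9855  170.8834]
 [ 565.3983  278.4036]]
axes [-0.9172  0.3983] [-0.3983 -0.9172] yaw 156.52605 origin [0.5744 0.1109]
panel local [ -41.6404 -149.8665] [ -4.2893 149.6527] [-30.97    -0.6668]
[266.1158 115.4821] ((733.7090454101562, 143.55230712890625), (70.7775650024414, 59.962093353271484), 46.630340576171875) 0.1100379206834668
 local centre [-133.1342  -93.3937]  corners [[-92.9, -70.3], [-149.3, -49.9], [-173.4, -116.5], [-117.0, -136.9]]
[372.9677 154.6184] ((666.8250122070312, -19.679122924804688), (70.05738830566406, 60.33623504638672), 56.00940704345703) 0.11007301419827892
 local centre [-136.8057   82.971 ]  corners [[-100.8, 111.9], [-160.1, 122.9], [-172.9, 54.0], [-113.5, 43.0]]
[245.483  220.4943] ((578.8453979492188, 173.2124786376953), (8.602642059326172, 109.10270690917969), 66.52715301513672) 0.10958887492041947
 local centre [ 20.7277 -58.912 ]  corners [[75.3, -54.6], [-33.8, -54.6], [-33.8, -63.2], [75.3, -63.2]]
```

View pics/c_top.png

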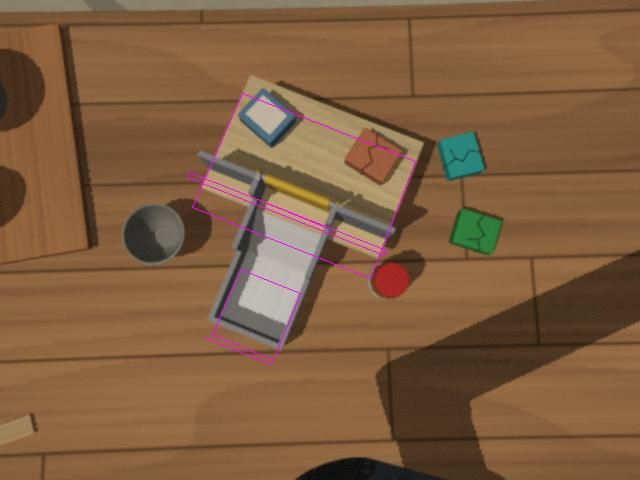

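View pics/c_side.png

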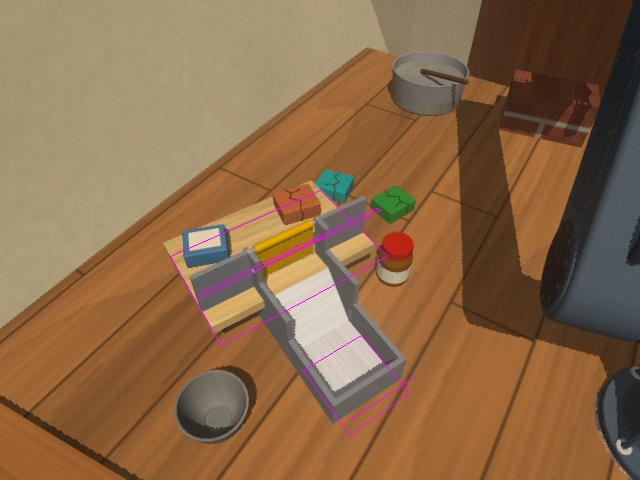

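```bash
sed -i 's/^org=c+0.06\*xv/D=(P-c)@xv; org=c+(D.min()+0.160)*xv; print("shift",np.sort(D)[:40:8])/' meas.py; python3 meas.py
```

```text
deck rect ((629.4256591796875, 87.01947021484375), (300.0824890136719, 269.9258728027344), 66.52603912353516) [[ 445.8658    3.1555]
 [ 693.453  -104.3646]
 [ 812.9855  170.8834]
 [ 565.3983  278.4036]]
shift [-0.135  -0.1344 -0.1343 -0.1341 -0.1339]
axes [-0.9172  0.3983] [-0.3983 -0.9172] yaw 156.52605 origin [0.6065 0.097 ]
panel local [  -6.6774 -149.8665] [ 30.6737 149.6527] [ 3.9929 -0.6668]
[266.1158 115.4821] ((733.7090454101562, 143.55230712890625), (70.7775650024414, 59.962093353271484), 46.630340576171875) 0.1100379206834668
 local centre [-98.1712 -93.3937]  corners [[-57.9, -70.3], [-114.3, -49.9], [-138.4, -116.5], [-82.0, -136.9]]
[372.9677 154.6184] ((666.8250122070312, -19.679122924804688), (70.05738830566406, 60.33623504638672), 56.00940704345703) 0.11007301419827892
 local centre [-101.8428   82.971 ]  corners [[-65.8, 111.9], [-125.1, 122.9], [-137.9, 54.0], [-78.6, 43.0]]
[245.483  220.4943] ((578.8453979492188, 173.2124786376953), (8.602642059326172, 109.10270690917969), 66.52715301513672) 0.10958887492041947
 local centre [ 55.6907 -58.912 ]  corners [[110.2, -54.6], [1.1, -54.6], [1.1, -63.2], [110.2, -63.2]]
```

View pics/c_top.png

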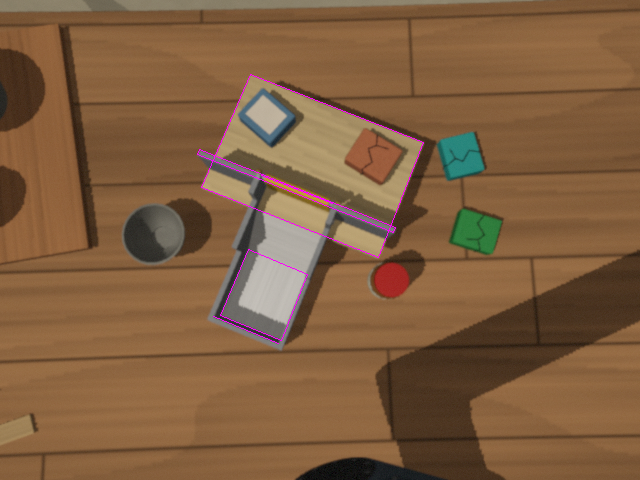

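View pics/c_side.png

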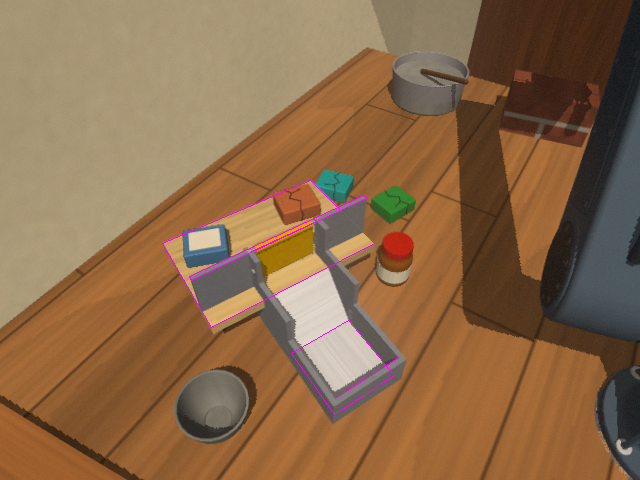

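```bash
cat > plan.py <<'E'
from h import *
import json
np.set_printoptions(precision=4,suppress=True)
j=json.load(open("chute.json"))
Rc=np.array([[j["xv"][0],j["yv"][0],0],[j["xv"][1],j["yv"][1],0],[0,0,1.]]); oc=np.array([*j["org"],0])
def c2w(p): return oc+Rc@(np.array(p,float)/1000)
def w2c(p): return Rc.T@(np.array(p)-oc)*1000
def tool(lean,openaxis,sign=1):
    """rotation matrix world of tool: fingers lean (deg) tips toward +x chute; open axis 'x' or 'y' of chute"""
    a=np.radians(lean); y=np.array([np.sin(a),0,-np.cos(a)])
    z=np.array([0,1.,0]) if openaxis=='y' else np.array([np.cos(a),0,np.sin(a)])
    z=z*sign; x=np.cross(y,z); return Rc@np.c_[x,y,z]
def go(st,p,Rt,tipoff=17):
    """p: fingertip-centre target chute mm -> shift (cm, tool axes) and rotvec"""
    R0=R.from_quat(st["tool_rot"]).as_matrix()
    tcp=c2w(p)-Rt[:,1]*tipoff/1000
    return np.r_[R0.T@(tcp-st["tcp_pos"])*100, R.from_matrix(R0.T@Rt).as_rotvec()]
E
python3 - <<'E'
from plan import *
from station import manip
st=manip.sense(); R0=R.from_quat(st["tool_rot"]).as_matrix(); print(R0); print("tip chute",w2c(st["tcp_pos"]+.017*R0[:,1]), "axes in chute\n",Rc.T@R0)
for sg in (1,-1): print(go(st,[-100,150,180],tool(0,'x',sg),17), go(st,[-160,0,180],tool(40,'y',sg)))
E
```

```text
[[-0.9176 -0.0004  0.3975]
 [-0.3975  0.0016 -0.9176]
 [-0.0003 -1.     -0.0016]]
tip chute [ 61.6192 757.1536 230.5532] axes in chute
 [[ 0.6833  0.001  -0.7301]
 [ 0.7301 -0.0013  0.6833]
 [-0.0003 -1.     -0.0016]]
[-55.3728   5.1182 -29.6815   0.0011   2.3893   0.0018] [-71.1712   5.5284 -34.7519  -0.2839   0.7848  -0.6577]
[-55.3728   5.1182 -29.6815   0.0014  -0.7523  -0.0009] [-71.1712   5.5284 -34.7519  -0.803   -2.2076   0.3466]
```

```bash
python3 -m handwheel '[-2,0,-1,0,-0.08,0,8.5, -5,0,-2.7,0,-0.18,0,7, -8.4,0,-4.5,0,-0.28,0,5, -11.8,0,-6.3,0,-0.38,0,3, -15.2,0,-8.1,0,-0.48,0,2.5, -18.6,0,-10,0,-0.58,0,2.5, -22,0,-11.8,0,-0.68,0,2.5, -25.4,0,-13.6,0,-0.75,0,2.5, -28.8,0,-15.4,0,-0.752,0,2.5, -32.2,0,-17.3,0,-0.752,0,2.5]'
python3 - <<'E'
from plan import *
from station import manip
st=manip.sense(); print(st["t"],st["q"],st["force"],st["finger_gap"]); print(go(st,[-99,150,180],tool(0,'x',-1)),go(st,[-99,150,150],tool(0,'x',-1)))
E
```

```text
t: 0.98
tcp_pos: [0.476, -0.2851, 0.2482]
tool_rot: [-0.388, 0.591, -0.591, 0.388]
force: [-0.3, -0.3, 0.3]
finger_gap: 0.294
0.9833 [-0.7411  0.4334  1.6102 -0.      1.0981 -0.331 ] [-0.2764 -0.3396  0.2751] 0.2938967888508309
[-25.2477   5.1196   6.6351   0.0001  -0.0003  -0.    ] [-25.2476   8.1196   6.6354   0.0001  -0.0003  -0.    ]
```

```bash
python3 -m handwheel '[-2.8,0.4,0.7,0,0,0,2.5, -6.2,1,1.6,0,0,0,2.5, -9.6,2,2.5,0,0,0,2.5, -13,3,3.4,0,0,0,2.5, -16.4,4,4.3,0,0,0,2.5, -19.8,5,5.2,0,0,0,2.5, -23,6,6.1,0,0,0,2.5, -24.6,7,6.5,0,0,0,2.5, -25.2,7.6,6.6,0,0,0,2.5, -25.2,8,6.6,0,0,0,2.5]'
python3 - <<'E'
from plan import *
from station import manip
st=manip.sense(); print(st["t"],st["q"],st["force"],st["finger_gap"]); print(go(st,[-99,150,89],tool(0,'x',-1)))
for n in ["side","top","wrist"]:
    s=manip.snapshot(n); cv2.imwrite(f"pics/d_{n}.png",s["frame"][:,:,::-1]); np.savez(f"pics/d_{n}.npz",**s)
E
```

```text
t: 1.82
tcp_pos: [0.6358, -0.0808, 0.1669]
tool_rot: [-0.389, 0.591, -0.59, 0.388]
force: [-0.3, 0.0, 0.2]
finger_gap: 0.295
1.8167 [-0.3004  0.644   1.4618 -0.0004  1.0381  0.1076] [-0.3308  0.013   0.2217] 0.2949355850944596
[-0.1484  6.0887  0.1419  0.0022  0.0019  0.0006]
```

View pics/d_top.png

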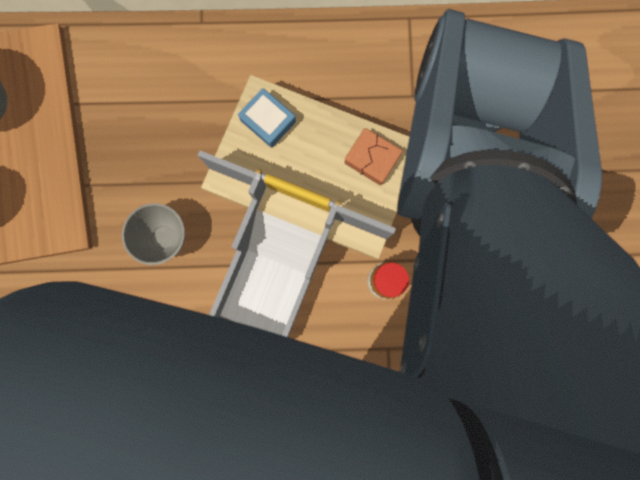

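View pics/d_side.png

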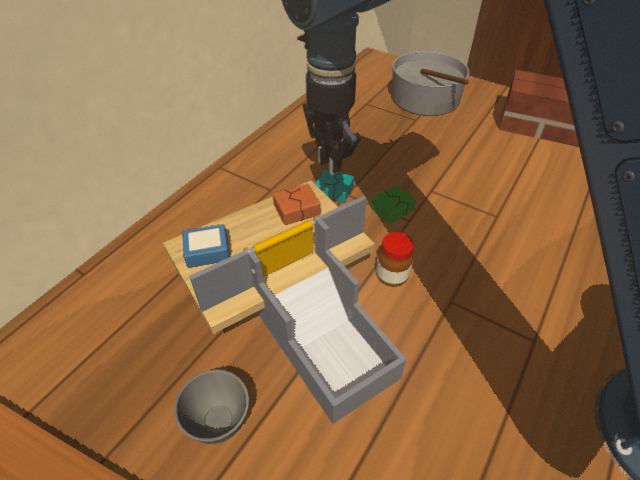

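View pics/d_wrist.png

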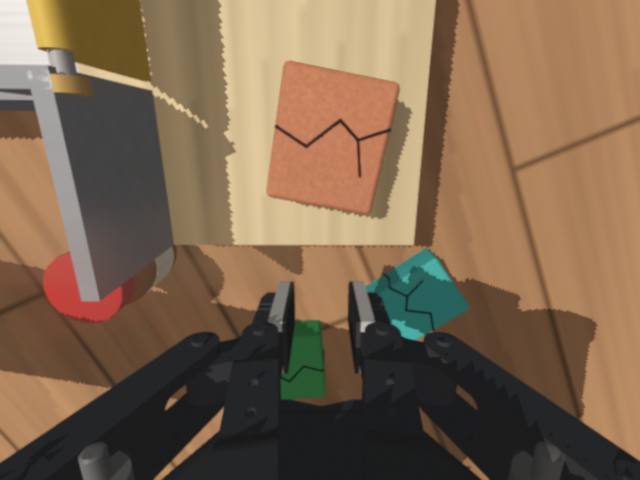

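```bash
python3 - <<'E'
from plan import *
s=load("pics/d_wrist.npz"); C=cloud(s)
for u,v in [(283,285),(287,284),(284,292),(360,285),(355,284),(357,292),(270,310),(370,310),(350,330),(285,330),(340,100),(330,200)]: print(u,v,s["depth"][v,u],w2c(C[v,u]))
s=load("pics/d_side.npz"); C=cloud(s)
for u,v in [(331,170),(327,160),(338,178),(331,178),(335,150)]: print(u,v,w2c(C[v,u]),s["frame"][v,u])
E
```

```text
283 285 0.14779305 [-81.5903 142.3268 158.7981]
287 284 0.14967977 [-83.1537 142.734  156.9442]
284 292 0.14244594 [-82.6335 142.8092 164.5471]
360 285 0.1476029 [-115.449   142.2878  158.888 ]
355 284 0.14872746 [-113.3638  142.358   157.7378]
357 292 0.14181581 [-113.5234  142.5607  165.041 ]
270 310 0.13550915 [-77.7749 146.5329 172.9897]
370 310 0.12725636 [-116.9151  142.3718  180.2242]
350 330 0.14311968 [-110.6598  158.5839  168.6834]
285 330 0.119190484 [-85.6154 144.9736 189.5754]
340 100 0.1695513 [-107.8734   62.9089  111.1472]
330 200 0.18496719 [-103.193   114.0089  110.9573]
331 170 [-80.1045 142.4962 160.1521] [126 121 112]
327 160 [-108.4598  153.5036  158.8705] [46 36 27]
338 178 [-181.3229  232.5974   32.874 ] [40 80 72]
331 178 [-192.2932  222.2602   30.0789] [45 80 72]
335 150 [-75.7324 146.6001 202.6686] [49 42 40]
```

```bash
python3 -m handwheel '[0,2,0,0,0,0,2.5, 0,4.5,0.1,0,0,0,2.5, -0.1,6.2,0.1,0,0,0,2.5, -0.1,6.8,0.1,0,0,0,2.5, -0.6,6.8,0.1,0,0,0,2.5, -1.2,6.8,0.1,0,0,0,2.5, -1.9,6.8,0.1,0,0,0,2.5, -2.4,6.8,0.1,0,0,0,2.5, -2.9,6.8,0.1,0,0,0,2.5, -3.4,6.8,0.1,0,0,0,2.5]'
python3 - <<'E'
from plan import *
from station import manip
st=manip.sense(); print(w2c(st["tcp_pos"]),st["force"])
for n in ["wrist"]:
    s=manip.snapshot(n); cv2.imwrite(f"pics/e_{n}.png",s["frame"][:,:,::-1]); np.savez(f"pics/e_{n}.npz",**s)
E
```

```text
t: 2.8
tcp_pos: [0.6515, -0.0507, 0.1014]
tool_rot: [0.388, -0.591, 0.592, -0.388]
force: [-0.6, -1.0, 1.5]
finger_gap: 0.294
[-100.1618  117.5343  101.4159] [-0.5718 -0.9763  1.4914]
```

View pics/e_wrist.png

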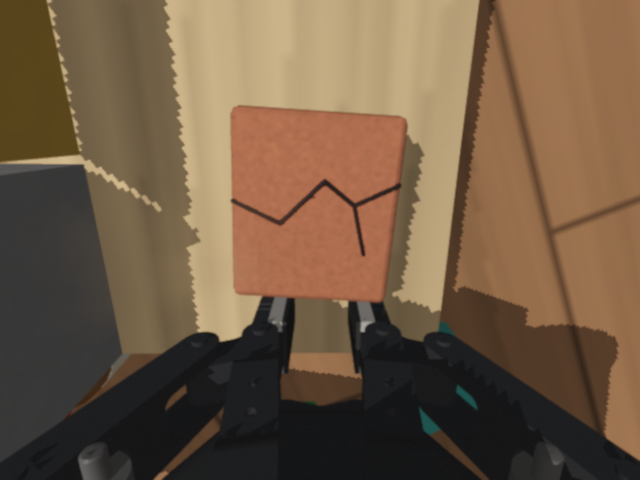

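```bash
python3 -m handwheel '[-0.8,0,0,0,0,0,2.5, -1.6,0,0,0,0,0,2.5, -2.4,0,0,0,0,0,2.5, -3.2,0,0,0,0,0,2.5, -4,0,0,0,0,0,2.5, -4.8,0,0,0,0,0,2.5, -5.6,0,0,0,0,0,2.5, -6.2,0,0,0,0,0,2.5, -6.6,0,0,0,0,0,2.5, -6.8,0,0,0,0,0,2.5]'
python3 - <<'E'
from plan import *
from station import manip
st=manip.sense(); print(w2c(st["tcp_pos"]),st["force"])
for n in ["wrist","side"]:
    s=manip.snapshot(n); cv2.imwrite(f"pics/f_{n}.png",s["frame"][:,:,::-1]); np.savez(f"pics/f_{n}.npz",**s)
    C=cloud(s); L=(C-oc)@Rc*1000; hs=cv2.cvtColor(s["frame"],cv2.COLOR_RGB2HSV)
    m=(abs(L[...,2]-110)<5)&(hs[...,0]<15)&(hs[...,1]>100)&(abs(L[...,1])<110)&(L[...,0]<-10)&(L[...,0]>-170)
    m=cv2.morphologyEx(m.astype(np.uint8),cv2.MORPH_CLOSE,np.ones((7,7)))
    m=cv2.morphologyEx(m,cv2.MORPH_OPEN,np.ones((7,7)))>0
    p=L[m][:,:2].astype(np.float32); r=cv2.minAreaRect(p); print(n,len(p),r)
E
```

```text
t: 3.68
tcp_pos: [0.6779, 0.012, 0.1002]
tool_rot: [-0.388, 0.591, -0.591, 0.388]
force: [-0.1, -1.3, 1.2]
finger_gap: 0.292
[-99.378   49.4777 100.2138] [-0.1481 -1.297   1.2277]
wrist 31247 ((-96.25965881347656, 3.350515365600586), (59.99874496459961, 69.9391098022461), 0.15679360926151276)
side 1077 ((155.97232055664062, -80.33000183105469), (81.24496459960938, 598.3748779296875), 71.1603775024414)
```

View pics/f_wrist.png

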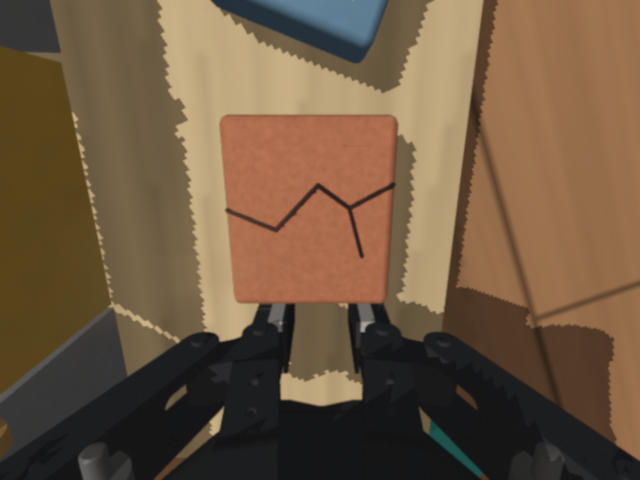

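View pics/f_side.png

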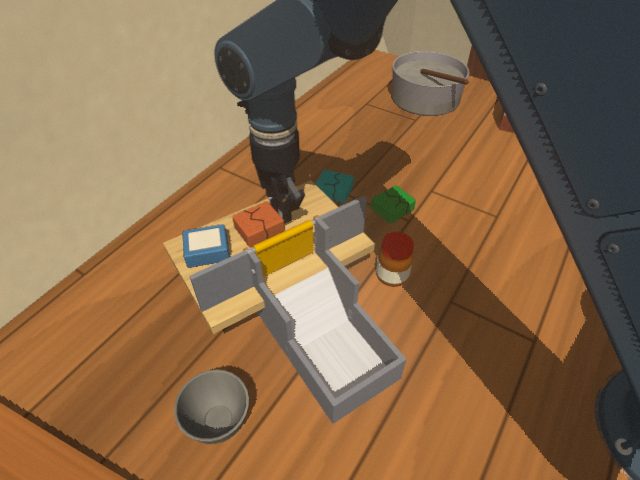

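```bash
python3 -m handwheel '[-0.3,0,0,0,0,0,2.5, -0.3,0,0,0,0,0,2.5, 1,0,0,0,0,0,2.5, 2,-1,0,0,0,0,2.5, 2.5,-4.5,0,0,0,0,2.5, 2.5,-8,0.5,0,0,0,2.5, 2.5,-11.5,2,0,0,0,2.5, 2,-13,3,0,0,0,2.5, 2,-14,3.5,0,0,0,2.5]'
python3 - <<'E'
from plan import *
from station import manip
st=manip.sense(); print(w2c(st["tcp_pos"]),st["force"],st["q"])
for sg in (1,-1): print(go(st,[-150,1,160],tool(40,'y',sg),10))
E
```

```text
t: 4.53
tcp_pos: [0.7043, -0.0231, 0.2456]
tool_rot: [0.385, -0.589, 0.594, -0.39]
force: [0.9, 0.1, -0.1]
finger_gap: 0.295
[-137.5777   71.1571  245.5921] [ 0.8533  0.0991 -0.132 ] [-0.191   0.6387  1.2212  0.0001  1.273   0.2205]
[-7.0032  7.8231  1.8061 -0.5508  1.4981 -0.5548]
[-7.0032  7.8231  1.8061 -0.555  -1.5002  0.5509]
```

```bash
python3 - <<'E'
from plan import *
from station import manip
st=manip.sense(); s=manip.snapshot("wrist")
c=-R.from_rotvec(s["rvec"].ravel()).as_matrix().T@s["tvec"].ravel()
print("cam in tool",R.from_quat(st["tool_rot"]).as_matrix().T@(c-st["tcp_pos"]))
E
```

```text
cam in tool [-0.0761 -0.1261  0.0008]
```

```bash
python3 -m handwheel '[-0.7,0,0.2,-0.039,-0.106,0.039,2.5, -1.4,0,0.4,-0.078,-0.212,0.078,2.5, -2.1,0,0.6,-0.117,-0.318,0.117,2.5, -2.8,0,0.8,-0.156,-0.424,0.156,2.5, -3.5,0.5,1,-0.195,-0.53,0.195,2.5, -4.2,1,1.2,-0.234,-0.636,0.234,2.5, -4.9,1.5,1.4,-0.273,-0.742,0.273,2.5, -5.6,2,1.6,-0.312,-0.848,0.312,2.5, -6.3,2.5,1.8,-0.351,-0.954,0.351,2.5, -7,3,1.8,-0.39,-1.06,0.39,2.5]'
python3 - <<'E'
from plan import *
from station import manip
st=manip.sense(); print(w2c(st["tcp_pos"]),st["force"],st["q"])
for l in (40,): print(go(st,[-150,1,160],tool(l,'y',-1),10),go(st,[-150,1,130],tool(l,'y',-1),10))
E
```

```text
t: 5.42
tcp_pos: [0.7458, 0.0342, 0.2098]
tool_rot: [-0.578, 0.475, -0.113, 0.654]
force: [-0.2, -0.5, -0.4]
finger_gap: 0.29
[-152.8426    2.0664  209.8032] [-0.1924 -0.5487 -0.4453] [-0.1892  0.9516  0.7499  0.2409  1.9124 -0.8422]
[ 2.2895  3.4767  0.7557 -0.1595 -0.4371  0.1519] [ 3.7588  6.0674  1.1155 -0.1595 -0.4371  0.1519]
```

```bash
python3 -m handwheel '[0.5,0.7,0.15,-0.039,-0.106,0.037,2.5, 1,1.4,0.3,-0.078,-0.212,0.075,2.5, 1.6,2.4,0.5,-0.118,-0.324,0.112,2.5, 2.3,3.5,0.75,-0.16,-0.437,0.152,2.5, 2.3,3.5,0.75,-0.16,-0.437,0.152,2.5]'
python3 - <<'E'
from plan import *
from station import manip
st=manip.sense(); print(w2c(st["tcp_pos"]),st["force"],st["q"])
Rt=tool(40,'y',-1)
print(go(st,[-160,1,94],Rt,10),go(st,[-140,1,94],Rt,10),go(st,[0,1,94],Rt,10))
for n in ["wrist","side"]:
    s=manip.snapshot(n); cv2.imwrite(f"pics/g_{n}.png",s["frame"][:,:,::-1]); np.savez(f"pics/g_{n}.npz",**s)
s=load("pics/g_wrist.npz");C=cloud(s);L=(C-oc)@Rc*1000
m=(abs(L[...,1]-1)<50)&(L[...,0]<-105)&(L[...,2]>125)
print(m.sum())
p=L[m]; o=np.argsort(p[:,2]); print(p[o[:60:6]]); print("forwardmost",p[np.argsort(-p[:,0])[:40:8]])
E
```

```text
t: 5.83
tcp_pos: [0.7483, 0.0352, 0.1612]
tool_rot: [-0.601, 0.375, 0.103, 0.698]
force: [-0.6, 0.9, -1.5]
finger_gap: 0.286
[-154.6977    0.1853  161.2022] [-0.5622  0.9322 -1.5394] [-0.1614  1.1255  0.5469  0.1891  2.1511 -1.2722]
[ 4.7525  3.7743 -0.0572  0.0022 -0.0034 -0.007 ] [ 3.2294  5.0705 -0.0595  0.0022 -0.0034 -0.007 ] [-7.4321 14.1441 -0.0762  0.0022 -0.0034 -0.007 ]
57408
[[-154.9253   12.6804  143.6268]
 [-153.7713  -12.398   144.7576]
 [-152.9484  -12.3824  145.3947]
 [-152.0482   12.589   145.9218]
 [-149.049   -12.4005  147.0321]
 [-146.3191  -12.4581  147.5051]
 [-147.7648   12.558   147.9869]
 [-144.5547   12.6199  148.4405]
 [-145.659   -12.3891  148.8597]
 [-145.6719   12.5245  149.2299]]
forwardmost [[-138.7468   12.5494  157.4325]
 [-139.239    16.8814  159.2984]
 [-139.3029  -15.5015  159.1856]
 [-139.3776   14.5817  159.7804]
 [-139.6295  -18.6877  158.6574]]
```

View pics/g_wrist.png

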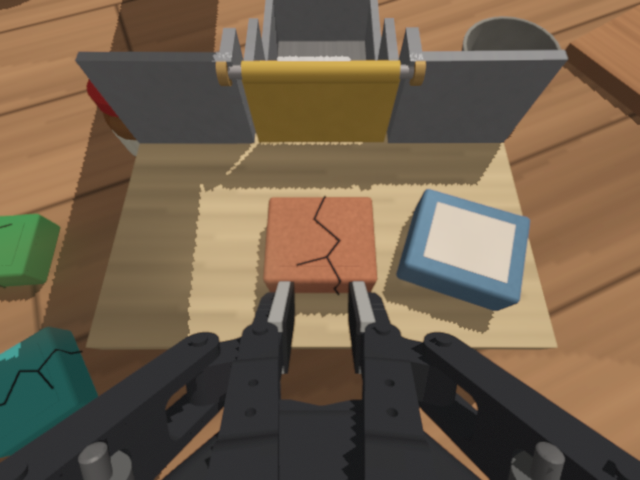

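View pics/g_side.png

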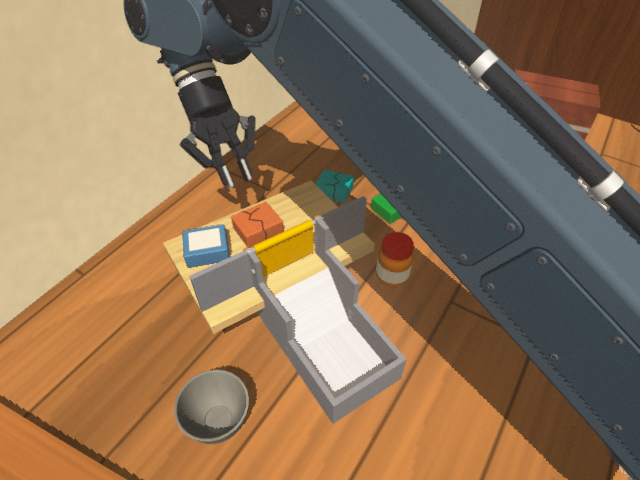

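```bash
python3 - <<'E'
from plan import *
from station import manip
st=manip.sense(); Rt=tool(40,'y',-1); R0=R.from_quat(st["tool_rot"]).as_matrix()
for p in ([-160,1,104],[-145,1,104],[-60,0,104],[0,0,104]): print(p,go(st,p,Rt,0))
print("chute x in new tool",Rt.T@Rc[:,0])
E
```

```text
[-160, 1, 104] [ 4.3245  4.4429 -0.0506 -0.0002 -0.0073 -0.001 ]
[-145, 1, 104] [ 3.1764  5.4083 -0.0591 -0.0002 -0.0073 -0.001 ]
[-60, 0, 104] [-3.33   10.8785 -0.0076 -0.0002 -0.0073 -0.001 ]
[0, 0, 104] [-7.9222 14.7399 -0.0418 -0.0002 -0.0073 -0.001 ]
chute x in new tool [-0.766   0.6428  0.    ]
```

```bash
python3 -m handwheel '[1.2,1.2,0,0,0,0,2.5, 2.6,2.6,0,0,0,0,2.5, 3.8,3.9,0,0,-0.007,0,2.5, 4.3,4.4,-0.05,0,-0.007,0,2.5, 4.0,4.7,-0.05,0,-0.007,0,2.5, 3.6,5.0,-0.05,0,-0.007,0,2.5, 3.2,5.4,-0.05,0,-0.007,0,2.5, 2.9,5.6,-0.05,0,-0.007,0,2.5, 2.5,6,-0.05,0,-0.007,0,2.5]'
python3 - <<'E'
from plan import *
from station import manip
st=manip.sense(); print(w2c(st["tcp_pos"]),st["force"],st["q"])
for n in ["wrist","side"]:
    s=manip.snapshot(n); cv2.imwrite(f"pics/i_{n}.png",s["frame"][:,:,::-1]); np.savez(f"pics/i_{n}.npz",**s)
s=load("pics/i_wrist.npz")
C=cloud(s); L=(C-oc)@Rc*1000; hs=cv2.cvtColor(s["frame"],cv2.COLOR_RGB2HSV)
m=(abs(L[...,2]-110)<4)&(hs[...,0]<15)&(hs[...,1]>100)&(abs(L[...,1])<60)&(L[...,0]<-10)&(L[...,0]>-150)
m=cv2.morphologyEx(m.astype(np.uint8),cv2.MORPH_OPEN,np.ones((7,7)))>0
print(cv2.minAreaRect(L[m][:,:2].astype(np.float32)))
E
```

```text
t: 6.68
tcp_pos: [0.7326, 0.0425, 0.1074]
tool_rot: [-0.602, 0.369, 0.101, 0.701]
force: [2.0, -0.6, 1.4]
finger_gap: 0.289
[-137.3709   -0.28    107.3512] [ 1.9732 -0.6318  1.4321] [-0.1562  1.1369  0.6592  0.179   2.0155 -1.3003]
((-91.23668670654297, 0.9238319396972656), (60.33417892456055, 69.90833282470703), 0.16140390932559967)
```

View pics/i_wrist.png

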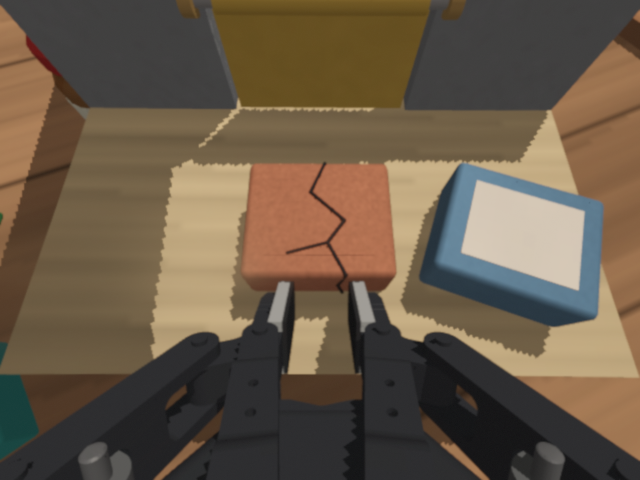

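View pics/i_side.png

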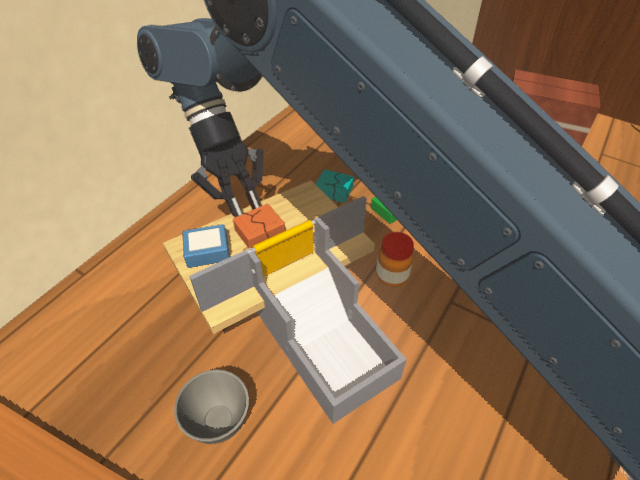

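```bash
python3 - <<'E'
from plan import *
s=load("pics/i_wrist.npz");C=cloud(s);L=(C-oc)@Rc*1000
for u,v in [(440,342),(450,350),(470,365),(500,380),(550,410),(590,440),(620,470),(425,335),(390,325),(565,450)]: print(u,v,L[v,u],s["frame"][v,u])
m=(C[...,2]>0)&(s["frame"].max(-1)<75)&(s["depth"]<.17)
p=L[m]; print("dark z min",np.sort(p[:,2])[:5]); q=p[(p[:,1]<-35)]; o=np.argsort(q[:,2]); print(q[o[:200:20]])
E
```

```text
440 342 [-150.8794  -37.1764  144.683 ] [30 31 32]
450 350 [-153.2326  -39.636   145.4003] [46 46 48]
470 365 [-157.5476  -42.6984  150.8054] [45 45 47]
500 380 [-161.3126  -48.4983  154.5431] [45 46 48]
550 410 [-167.6734  -55.3886  161.952 ] [46 46 48]
590 440 [-172.7214  -58.351   168.5759] [45 45 47]
620 470 [-176.6429  -58.1302  174.8963] [44 44 46]
425 335 [-148.2501  -34.5115  139.0512] [133 115  88]
390 325 [-144.688   -24.0396  135.6761] [49 48 49]
565 450 [-174.1042  -50.6766  171.5474] [46 46 48]
dark z min [79.6639 79.9106 80.5052 80.5452 80.5871]
[[-131.1467  -94.43     82.9371]
 [-132.2708  -97.104    83.9335]
 [-131.3935  -94.5875   84.4242]
 [-132.4046  -97.5916   84.7859]
 [-127.6464  -83.7137   85.0813]
 [-129.1527  -87.2375   85.3399]
 [-130.1462  -90.8515   85.5467]
 [-128.28    -85.1939   85.8692]
 [-127.8551  -83.6607   86.1758]
 [-135.4634 -106.067    86.4225]]
```

```bash
python3 -m handwheel '[-0.8,0.6,0,0,0,0,2.5, -1.5,1.3,0,0,0,0,2.5, -2.3,1.9,0,0,0,0,2.5, -3.1,2.6,0,0,0,0,2.5, -3.8,3.2,0,0,0,0,2.5, -4.6,3.9,0,0,0,0,2.5, -5.4,4.5,0,0,0,0,2.5, -6.1,5.1,0,0,0,0,2.5, -6.9,5.8,0,0,0,0,2.5, -7.5,6.3,0,0,0,0,2.5]'
python3 - <<'E'
from plan import *
from station import manip
st=manip.sense(); print(w2c(st["tcp_pos"]),st["force"],st["q"])
print(go(st,[0,0,104],tool(40,'y',-1),0))
for n in ["wrist","side"]:
    s=manip.snapshot(n); cv2.imwrite(f"pics/k_{n}.png",s["frame"][:,:,::-1]); np.savez(f"pics/k_{n}.npz",**s)
E
```

```text
t: 7.62
tcp_pos: [0.6424, 0.0813, 0.1064]
tool_rot: [-0.602, 0.369, 0.101, 0.701]
force: [1.4, -1.6, 1.5]
finger_gap: 0.291
[-39.1802   0.0972 106.3884] [ 1.4463 -1.6307  1.4505] [-0.1257  0.9977  1.0176  0.1852  1.7955 -1.312 ]
[-2.8612  2.6872  0.0193 -0.0005  0.0038  0.005 ]
```

View pics/k_wrist.png

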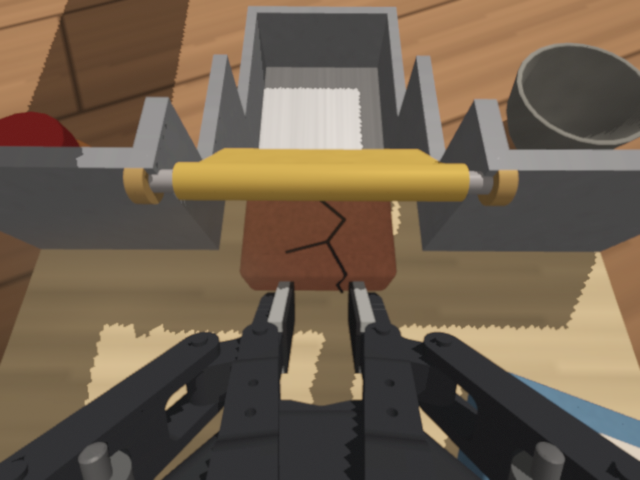

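View pics/k_side.png

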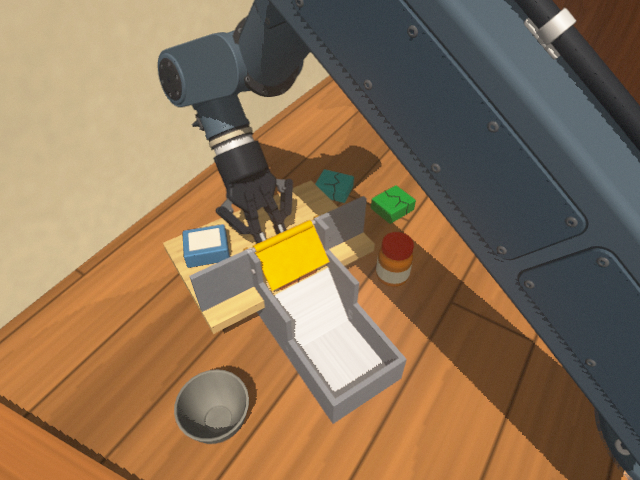

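```bash
python3 -m handwheel '[-0.5,0.4,0,0,0,0,2.5, -0.9,0.8,0,0,0,0,2.5, -1.3,1.2,0,0,0,0,2.5, -1.7,1.6,0,0,0,0,2.5, -2.1,1.9,0,0,0,0,2.5, -2.4,2.2,0,0,0,0,2.5, -2.7,2.4,0,0,0,0,2.5, -2.8,2.5,0,0,0,0,2.5]'
python3 - <<'E'
from plan import *
from station import manip
st=manip.sense(); print(w2c(st["tcp_pos"]),st["force"],st["q"])
print(go(st,[0,0,104],tool(40,'y',-1),0))
for n in ["wrist","side"]:
    s=manip.snapshot(n); cv2.imwrite(f"pics/l_{n}.png",s["frame"][:,:,::-1]); np.savez(f"pics/l_{n}.npz",**s)
E
```

```text
t: 8.38
tcp_pos: [0.6067, 0.0965, 0.1043]
tool_rot: [-0.602, 0.37, 0.102, 0.7]
force: [0.6, 0.5, 0.8]
finger_gap: 0.292
[ -0.3542   0.3385 104.3172] [0.5597 0.5033 0.8399] [-0.1118  0.9575  1.1341  0.1914  1.7224 -1.314 ]
[-0.0067  0.047   0.0339  0.0005  0.0036  0.0009]
```

View pics/l_wrist.png

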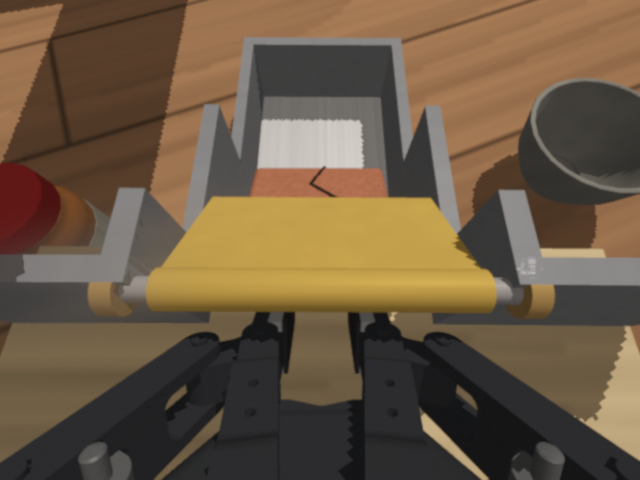

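View pics/l_side.png

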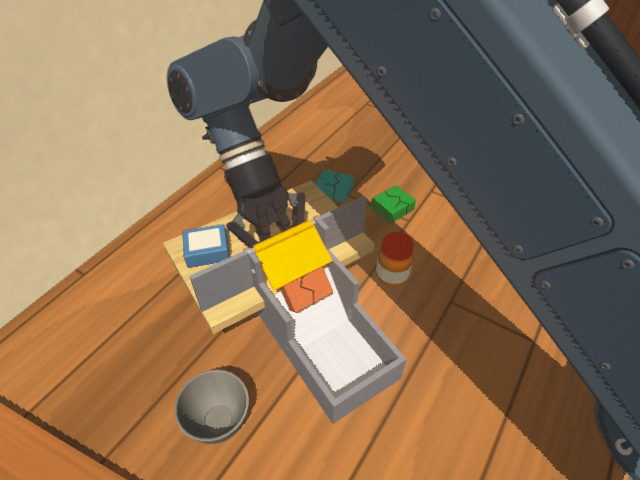

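```bash
python3 -m handwheel '[0,0,0,0,0,0,2.5, 0,0,0,0,0,0,2.5, 0,0,0,0,0,0,2.5, 0,0,0,0,0,0,2.5]'
python3 - <<'E'
from plan import *
from station import manip
for n in ["side"]:
    s=manip.snapshot(n); cv2.imwrite(f"pics/m_{n}.png",s["frame"][:,:,::-1]); np.savez(f"pics/m_{n}.npz",**s)
E
```

```text
t: 8.82
tcp_pos: [0.6077, 0.096, 0.1041]
tool_rot: [-0.602, 0.37, 0.102, 0.701]
force: [0.8, 0.2, 0.3]
finger_gap: 0.294
```

View pics/m_side.png

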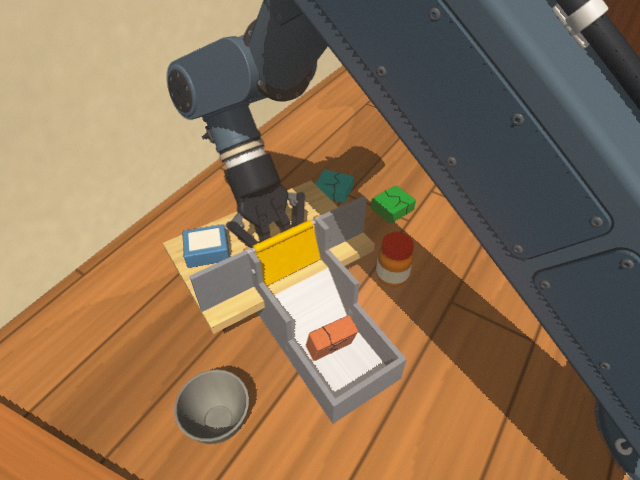

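```bash
python3 -m handwheel '[0.6,-0.5,0,0,0,0,2.5, 1.5,-1.3,0,0,0,0,2.5, 2.5,-2.1,0,0,0,0,2.5, 3.6,-3,0,0,0,0,2.5, 4.6,-3.9,0,0,0,0,2.5, 5.4,-4.5,0,0,0,0,2.5, 4.8,-6,0,0,0,0,2.5, 3,-8.5,0,0,0,0,2.5, 1,-10.8,0,0,0,0,2.5, 0,-12,0,0,0,0,2.5]'
python3 -m handwheel '[0,0,0,0,0,0,2.5, 0,0,0,0,0,0,2.5, 0,0,0,0,0,0,2.5, 0,0,0,0,0,0,2.5]'
python3 - <<'E'
from plan import *
from station import manip
st=manip.sense(); print(w2c(st["tcp_pos"]),st["force"],st["q"])
for n in ["wrist","side"]:
    s=manip.snapshot(n); cv2.imwrite(f"pics/n_{n}.png",s["frame"][:,:,::-1]); np.savez(f"pics/n_{n}.npz",**s)
E
```

```text
t: 9.7
tcp_pos: [0.6798, 0.065, 0.1999]
tool_rot: [-0.602, 0.368, 0.1, 0.701]
force: [1.1, -0.1, 0.2]
finger_gap: 0.292
t: 10.03
tcp_pos: [0.6772, 0.0656, 0.1943]
tool_rot: [-0.601, 0.371, 0.103, 0.7]
force: [0.3, 0.7, -0.4]
finger_gap: 0.297
[-77.4282   0.6308 194.3218] [ 0.307   0.6947 -0.3521] [-0.1391  0.9593  0.8499  0.1899  2.0066 -1.2834]
```

View pics/n_wrist.png

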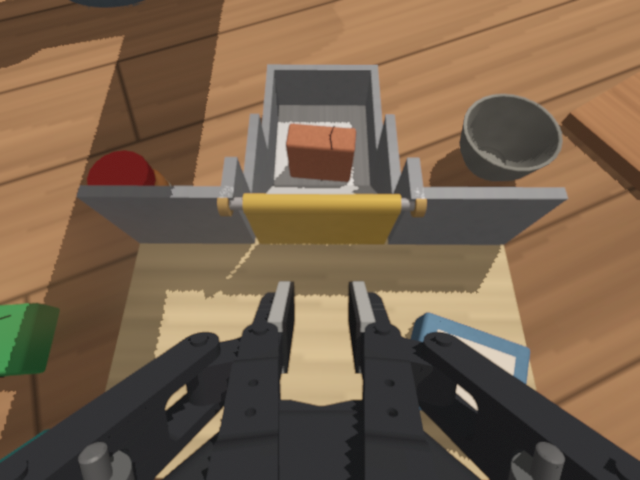

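View pics/n_side.png

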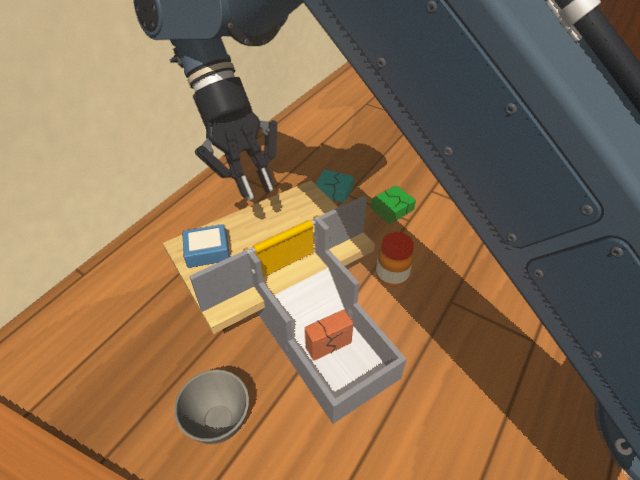

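```bash
cat > chk.py <<'E'
from plan import *
from station import manip
import sys
tag=sys.argv[1]
st=manip.sense(); print(st["t"],w2c(st["tcp_pos"]),st["force"])
for n in ["side","wrist"]:
    s=manip.snapshot(n); cv2.imwrite(f"pics/{tag}_{n}.png",s["frame"][:,:,::-1]); np.savez(f"pics/{tag}_{n}.npz",**s)
    C=cloud(s); L=(C-oc)@Rc*1000; hs=cv2.cvtColor(s["frame"],cv2.COLOR_RGB2HSV)
    m=(hs[...,0]<15)&(hs[...,1]>110)&(abs(L[...,1])<54)&(L[...,0]>45)&(L[...,0]<218)&(L[...,2]>10)
    m=cv2.morphologyEx(m.astype(np.uint8),cv2.MORPH_OPEN,np.ones((3,3)))>0
    p=L[m]; print(n,"dish",len(p),np.percentile(p,[2,50,98],axis=0))
    t=p[p[:,2]>np.percentile(p[:,2],98)-6]; print("  top",t.min(0),t.max(0))
    y=(hs[...,0]>18)&(hs[...,0]<32)&(hs[...,1]>200)&(abs(L[...,1])<52)&(L[...,0]>-20)&(L[...,0]<70)&(L[...,2]>80)
    p=L[y]; print("  flap",len(p),np.percentile(p,[3,50,97],axis=0))
    for nm,lo,hi in [("blue",100,115)]:
        b=(hs[...,0]>95)&(hs[...,0]<120)&(hs[...,1]>90)&(abs(L[...,2]-110)<4)&(L[...,1]<-30)
        p=L[b][:,:2].astype(np.float32)
        if len(p)>50: print("  blue",cv2.minAreaRect(p))
E
python3 chk.py o
python3 - <<'E'
import numpy as np,cv2
a=cv2.imread("pics/n_side.png").astype(int);b=cv2.imread("pics/o_side.png").astype(int);c=cv2.imread("pics/a_side.png").astype(int)
for nm,(x0,x1,y0,y1) in dict(dish=(295,365,300,370),bowl=(165,260,360,450),jar=(370,418,228,290),blue=(175,235,220,270),flap=(245,325,215,275)).items():
    print(nm,abs(a-b)[y0:y1,x0:x1].mean(),abs(b-c)[y0:y1,x0:x1].mean())
E
```

```text
10.1333 [-77.59     0.5603 194.5262] [0.4528 0.5046 0.6031]
side dish 1525 [[110.4318 -35.3672  13.9478]
 [133.7691  -4.4973  63.1156]
 [140.2898  31.8685  68.1756]]
  top [106.3266 -35.5985  62.2086] [140.3144  34.8201  69.192 ]
  flap 1836 [[ -0.4111 -42.2774  87.1809]
 [  2.2146   0.8792 126.1146]
 [  6.3782  47.1561 157.1396]]
  blue ((-96.41905212402344, -93.82221984863281), (68.83025360107422, 58.4995002746582), 70.63545989990234)
wrist dish 3299 [[103.9618 -30.4537  14.4102]
 [109.0634   1.3971  61.6886]
 [132.9075  33.1042  67.621 ]]
  top [103.072  -33.2681  61.638 ] [137.3445  34.5373  68.777 ]
dish 1.270612244897959 44.771088435374146
bowl 1.8400779727095518 18.145653021442495
jar 2.2892025089605736 26.139896953405017
blue 1.5055555555555555 22.67488888888889
flap 1.7768055555555555 25.47340277777778Traceback (most recent call last):
  File "chk.py", line 14, in <module>
    p=L[y]; print("  flap",len(p),np.percentile(p,[3,50,97],axis=0))
                                  ~~~~~~~~~~~~~^^^^^^^^^^^^^^^^^^^^
    return _quantile_unchecked(
        a, q, axis, out, overwrite_input, method, keepdims, weights)
    return _ureduce(a,
                    func=_quantile_ureduce_func,
    ...<5 lines>...
                    overwrite_input=overwrite_input,
                    method=method)
    r = func(a, **kwargs)
    result = _quantile(arr,
                       quantiles=q,
    ...<2 lines>...
                       out=out,
                       weights=wgt)
    slices_having_nans = np.isnan(arr[-1, ...])
                                  ~~~^^^^^^^^^
IndexError: index -1 is out of bounds for axis 0 with size 0
```

```bash
python3 -m handwheel '[0,0,0,0,0,0,2.5, 0,0,0,0,0,0,2.5, 0,0,0,0,0,0,2.5, 0,0,0,0,0,0,2.5, 0,0,0,0,0,0,2.5, 0,0,0,0,0,0,2.5, 0,0,0,0,0,0,2.5, 0,0,0,0,0,0,2.5]'
python3 chk.py p 2>/dev/null
python3 - <<'E'
from plan import *
for t in "ap":
    s=load(f"pics/{t}_side.npz"); L=(cloud(s)-oc)@Rc*1000; hs=cv2.cvtColor(s["frame"],cv2.COLOR_RGB2HSV)
    j=((hs[...,0]<6)|(hs[...,0]>174))&(hs[...,1]>180)&(abs(L[...,2]-85)<5)&(L[...,1]>60)&(L[...,1]<260)
    p=L[j]; print(t,"jar",len(p),(p.min(0)+p.max(0))/2)
    b=(abs(L[...,2]-58)<5)&(L[...,1]<-80)&(L[...,1]>-280)&(hs[...,1]<80); p=L[b]; print("bowl",len(p),np.percentile(p,[1,50,99],axis=0).round(1).tolist())
    b=(hs[...,0]>95)&(hs[...,0]<120)&(hs[...,1]>90)&(abs(L[...,2]-110)<4)&(L[...,1]<-30)&(L[...,0]<0); print("blue",cv2.minAreaRect(L[b][:,:2].astype(np.float32)))
E
```

```text
t: 10.9
tcp_pos: [0.6782, 0.0654, 0.1965]
tool_rot: [-0.602, 0.37, 0.102, 0.701]
force: [-0.6, -0.5, 0.0]
finger_gap: 0.298
10.9 [-78.379    0.3636 196.5104] [-0.5704 -0.5356  0.0091]
side dish 1541 [[110.49   -35.2771  14.1001]
 [133.7448  -4.4116  63.3453]
 [140.3135  31.5066  68.1302]]
  top [107.0574 -35.5369  62.1514] [140.7643  34.7926  69.3613]
  flap 1839 [[ -0.1321 -42.4905  87.1043]
 [  2.2338   1.0483 126.2899]
 [  6.4071  47.2536 157.2662]]
  blue ((-96.35081481933594, -93.76957702636719), (68.6874771118164, 58.86389923095703), 70.30509948730469)
wrist dish 3269 [[103.8688 -30.503   14.4725]
 [108.9856   1.127   62.0536]
 [132.8626  33.0534  67.5204]]
  top [103.4282 -33.6437  61.5365] [136.5349  34.4954  68.7061]
a jar 598 [ 65.4828 179.4043  84.9658]
bowl 1243 [[-742.7, -271.4, 53.2], [104.2, -196.9, 59.2], [184.2, -89.7, 62.8]]
blue ((-96.60635375976562, -93.79762268066406), (68.88539123535156, 58.96261215209961), 70.55717468261719)
p jar 497 [ 65.5586 178.8224  84.0557]
bowl 1283 [[-743.3, -273.3, 53.2], [103.4, -195.3, 59.3], [184.2, -89.2, 62.7]]
blue ((-96.35081481933594, -93.76957702636719), (68.6874771118164, 58.86389923095703), 70.30509948730469)
```

View pics/p_side.png

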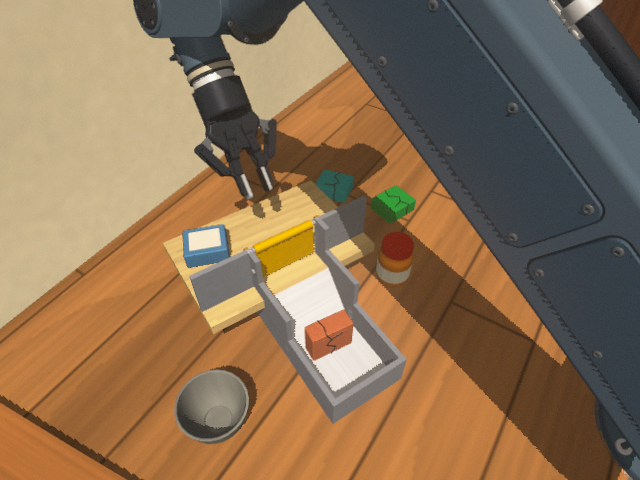

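The side view shows the cracked dish at rest on its edge in the tray (~330,335) and the flap shut (~287,248). The blue dish, jar and bowl have not moved, and the fingers are clear above the deck.

```bash
python3 -c "
from station import manip
print(manip.sign_off())"
```

```text
the job is handed in; nothing more can be done
None
```

The cracked dish is in the catch tray and the flap hangs shut again. I handed the job in at about 11 s of the 51 s allowed; no verdict is reported.

I slid the dish sideways with two fingertips until it was square to the opening and on its middle line. I then pushed it in under the flap with the fingers leaned 40°, until it tipped down the ramp, and drew the fingers back out.

**Dish:** it stands on its front edge rather than lying flat. It is at about x 105–138 mm and y ±35 mm, and the centre of its lower face is at z about 36–38 mm. It did not move between two pictures about 0.8 s apart.

**Flap:** it was seen lifted on the dish as it went in, with the dish's middle at about x 7 mm. I did not compute the angle. It now hangs vertical, with its face at x about 0–6 mm.

**Blue dish, bowl and jar:** all measured within about 2 mm of their starting places.

**Robot:** the fingers stand clear above the deck, and the force reading is only noise, under 1 N.

**Check that failed:** the flap reading from the wrist picture came back empty, so the shut flap was measured from the side camera only. The wrist picture also shows it shut by eye.

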